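Lock the board trimmer's blade arm with its pin

TASK

Make the board trimmer safe: lower the blade arm gently until it is right down on its stop, then take the locking pin from the tool rest and ease it, without forcing it, through the yoke's outer ear, the eye in the blade arm and the inner ear, until its collar sits fully home against the outer ear. Let go of the pin, and leave the brushes and everything else on the bench where they are.

Things in the scene. Friction and masses are not known exactly. Their poses are not given: they have to be found in the camera images.
- board (a point): board trimmer (lever guillotine), fixed: grey board 400 x 300 mm, top 28 mm up. This point: middle of its near edge, on the table. x runs along the board to the pivot end, y from the blade side to the other side, z up. The blade arm lies beyond the -y edge, its plane at y -168 mm; pivot axis along y at x 385, z 61.5 mm; yoke at x 40. Nothing stands beyond the yoke on the -y side
- yoke (a point): middle of the yoke's range on the outer face of its outer ear, 64 mm up; axes as the board's. The yoke is clamped through slots: its holes may be up to 15 mm either way along x from here (not in this reading: see or feel it). Pin goes in along +y: outer ear 8 mm, gap 2, arm 10, gap 2, inner ear 8. Holes 11.5 mm wide; mid-way along the ears (60 mm), 22 mm below their top
- handle (a point): middle of the blade arm's black handle: 104 mm long, 26 mm thick, along the arm (its x); 445 mm from the pivot axis along the arm, 12 mm above its centre line; 73.5 mm above the table when the arm lies level on its stop. Its pitch is the arm's angle, up positive. The hinge is stiff: the arm stays where it is left (1 to 2 N here lowers it, some 5 N lifts it)
- eye (a point): centre of the eye, an oblong hole 44 mm along the arm and 11.5 mm high, across the 10 mm thick arm, 345 mm from the pivot. With the arm on its stop it is 2.5 mm below the yoke's holes: the pin's tapered nose lifts it into line as it is pushed in (some 5 N along the pin; over 35 N is forcing it); a pin riding high in the outer ear butts against the arm instead
- pin_grip (a point): middle of the locking pin's black knob (20 mm thick, 32 mm long), on the pin's axis; x axis along the pin towards the nose. A steel collar 22 mm wide has its shoulder 20 mm ahead of this point; then 36 mm of 10 mm shank and a taper 10 mm long down to 6 mm. 60 g. It lies level in the rest, axis 35 mm above the table
- pin_nose (a point): tip of the pin's nose, 66 mm ahead of the knob's middle on the axis (46 mm ahead of the collar's shoulder)
- rest: wooden tool rest 46 x 156 mm, 40 mm high, with three grooves along its x, 55 mm apart, 12 mm wide, floor 30 mm above the table; pin and two brushes lie in them in any order. Origin: underside centre. The pin's knob overhangs the -x side, its collar 3 mm clear of the wood
- brush_a_mid (a point): a brush of 9 mm thickness, 168 mm long, dark handle, in the rest; leave it
- brush_b_mid (a point): a brush of 9 mm thickness, 168 mm long, light handle, in the rest; leave it
- panel: dark panel 110 x 150 x 6 mm lying on the trimmer's bed; origin under its centre; leave it
- bowl: white bowl 104 mm wide, 45 mm high; origin under its centre; leave it
- squeeze: white bottle 48 mm wide, 120 mm high; origin under its centre; leave it
- jar: small jar 48 mm wide, 50 mm high; origin under its centre; leave it
- lacquer_box: eight-sided lacquered box 206 mm wide, 98 mm high; origin under its centre; leave it

How it is judged:
On the way, in this order (a step that is already met when the one before it is completed fails the run):
1. the blade arm is right down (height (world z) of handle below 0.0775 m), for 0.3 s.
2. the pin's nose is through the outer ear and the eye (y of pin_nose in the frame of yoke above 0.022 m and z of pin_nose in the frame of yoke between -0.006 and 0.006 m and x of pin_nose in the frame of yoke between -0.018 and 0.018 m), for 0.1 s.
At the end, for the whole second after the job is handed in: the pin is through both ears and the eye, its collar home against the outer ear (gap under 2 mm), its axis within 0.1 rad of the holes' axis and its nose within 4 mm of their height, at rest and let go; the blade arm still down (handle within 10 mm of its lowest height) (y of pin_grip in the frame of yoke above -0.022 m and angle between the x axis of pin_grip and the y axis of yoke, either way round below 0.1 rad and z of pin_nose in the frame of yoke between -0.004 and 0.004 m and x of pin_nose in the frame of yoke between -0.018 and 0.018 m and linear speed of pin below 0.02 m/s and height (world z) of handle below 0.083 m); the robot touches nothing.
It fails at once if the pin is forced: more than 35 N between it and the trimmer (contact force between pin and trimmer above 35 N).
It fails at once if the blade arm is slammed: it turns faster than 1.5 rad/s (angular speed of blade_arm above 1.5 rad/s).
It fails at once if a bystander is moved more than 30 mm (distance of any of brush_a_mid, brush_b_mid, panel, bowl, squeeze, jar, lacquer_box from where it was at the start of the episode above 0.03 m).
It also fails if it takes over 72 s, if anything falls off the work surface, if the arm or the gripper's body presses on something with over 40 N, if the wrist force passes 120 N, or if a joint passes its speed limit or range.

ROBOT

A 6-joint arm with a two-finger parallel gripper is mounted at the origin on the work surface. World frame = base frame: x ahead of the robot, y to its left, z up, the work surface at z = 0. Lengths are in m, angles in rad, forces in N, time in s.
With the tool pointing down it reaches from about 0.225 to 0.875 m from the base axis. Payload 3.4 kg.
Tool frame: the origin (TCP) lies midway between the tips of the shut fingers; the grasp point (between the pads) lies 19 mm behind it (manip.pinch_z is the distance from the TCP to the grasp point, in m); z points along the fingers, y is the line along which they close (so a half turn about z gives the same grasp; the last joint's range is limited). The gripper opens to 85 mm and grips with 20 to 120 N. Pads are 22 mm wide; open, the fingers measure 114 mm over their backs; the gripper's body (76 mm by 85 mm) begins 54 mm behind the grasp point. The pads swing forward as they close: fully open they stand 13 mm farther back than shut.
Start: joints at [-1.357, 0.276, 1.505, -0, 1.361, -0.121], TCP at [0.189, -0.543, 0.231] pointing down, gripper open.
Joint ranges: [-2.89, 2.89], [-0.75, 2.08], [0.22, 2.7], [-1.18, 4.32], [0.11, 2.71], [-2.7, 2.7]. Speed limits (rad/s): [2.57, 2.57, 3.14, 3.14, 3.14, 3.14].

INTERFACE

Orientations are given as a unit quaternion [w, x, y, z].
In Python, from rig import manip gives the robot as it stands.
- The arm moves only by the tool carry_out, never from a script. Its arguments are lists of equal length, an entry for each row: "delta_pos": the shift along the tool's x, y, z scaled (see below), a list of three; "turn": the turn, a rotation vector about the tool's x, y, z scaled (see below), a list of three; "claw": the closure, from -1 (fully open) to 1 (shut). A call has 1 to 12 rows; each row is the pose to reach, as a shift and turn from the pose commanded when the call began, along the tool's axes at that moment; what a row does not reach only later rows make up. The controller multiplies each number of a shift by 400 mm and each number of a turn by 30 degrees. A row lasts 1/10 s, in which the tool goes at most 50 mm and 8.59 degrees, less where a joint would pass 70% of its speed; a pose out of reach is approached as far as the arm can. A call with a number of a shift or a turn outside -1 to 1 is refused whole. A call with a gripper value outside its range is refused whole. The fingers move at their own pace and stop on an object; "force" is the grip in N (left out, the last holds). Time passes only in rows, so rows that repeat a pose let the fingers close. It gives the time, the measured TCP pose, the force, the opening and the grip force at its end, in the units of the state.
- manip.get_state(): the state, without advancing time (a new reading comes with each control period).
- manip.get_image(name): name is "side" or "top"; returns a dict with "image" (384x512x3 uint8, red, green, blue), "z_map" (384x512 float32, m along the optical axis (not along the pixel's ray), 0 where there is no reading), "fx", "fy", "cx", "cy" (pixels), "world_to_cam" (4x4, takes a point from world to camera coordinates). Camera axes: x right, y down, z forward; pixel columns grow to the right and rows downward; lengths in m; the calibration is good to about 2 mm. A picture is of the moment at which its call begins.
- manip.sign_off(): hands the job in; it is judged then, once.
Trained networks look in the newest picture that a camera, given by its name, has taken for a name from the list of things; names that differ only in an ending like _2 or _b are one class to them, and where a whole thing is asked for, a point or a joint stands for the part that bears it (a point fixed in the world has none). Each returns a list of dicts, best first, with "score" (0 to 1); they miss things now and then, are a little off and sometimes report something else, mostly with a low value. They report only what shows in the picture. A call takes as long as a camera call.
- manip.spot_in(camera, query): "point" ([x, y, z] in m, in world coordinates, good to about 4 mm: the middle of the surface that is visible of it).
- manip.place_of(camera, query): "point" ([x, y, z] in m, in world coordinates, good to about 4 mm: a listed point, or the origin of a listed thing).
The state is a dict: "clock": time; "qpos": joint angles; "qd": joint speeds; "effort": joint torques, N m; "position": TCP position; "ee_rot": TCP orientation; "contact_force": force on the tool from outside, world axes, zero at the start; "moment": the same for the moment, N m; "width": finger opening in m; "gripper_force": force on a finger pad.
Only numpy, scipy, OpenCV 4.12 (cv2) and the standard library are available. Lean on these libraries where they do the work, as an engineer would, in place of code of your own. Each camera call takes 0.05 s, during which the arm holds its last target. There are 200 camera calls.

## Working session

There is one attempt and no reset: what is moved stays moved. The work goes in short steps, Python scripts to look and compute and a tool call to move; the robot and the scene stay as the last step left them, time stands still between calls to the robot, and variables do not carry over. Pictures are saved under pics/ and viewed, at most 10 in all, crops included, and the job is handed in when it is done.

Besides the shell and the picture viewer there is one more tool, called by a JSON object that holds its "method" and its "body", one argument or row to a line. carry_out: Moves the arm, as the interface text tells. Shifts and turns lie within -1 to 1; 1 stands for 400 mm of shift or 30 degrees of turn. Its arguments: {"type":"object","properties":{"delta_pos":{"type":"array","items":{"type":"array","items":{"type":"number","minimum":-1,"maximum":1}}},"turn":{"type":"array","items":{"type":"array","items":{"type":"number","minimum":-1,"maximum":1}}},"claw":{"type":"array","items":{"type":"number"}},"force":{"type":"number"}},"required":["delta_pos","turn","claw"]}

```bash
ls; mkdir -p pics
cat > look.py <<'E'
from rig import manip
import cv2,sys
n=sys.argv[1]
for c in ("side","top"):
    d=manip.get_image(c); cv2.imwrite(f"pics/{n}_{c}.png",d["image"][:,:,::-1])
E
python3 - <<'E'
import subprocess
exec(open('look.py').read().replace('sys.argv[1]','"a"'))
import numpy as np
np.set_printoptions(precision=4,suppress=True)
for c in ("side","top"):
    for q in ["board","yoke","handle","eye","pin_grip","pin_nose","rest","brush_a_mid","brush_b_mid","panel","bowl","squeeze","jar","lacquer_box"]:
        print(c,q,[(np.round(r["point"],4).tolist(),round(r["score"],2)) for r in manip.place_of(c,q)[:2]])
print(manip.get_state())
E
```

```text
pics
side board [([0.5545, 0.2091, -0.0018], 0.66), ([0.5938, 0.0291, 0.0627], 0.45)]
side yoke [([0.5937, 0.0254, 0.0629], 0.79)]
side handle [([0.5542, 0.0394, 0.2798], 0.89)]
side eye [([0.6334, 0.0391, 0.2233], 0.81), ([0.5911, 0.0286, 0.0665], 0.64)]
side pin_grip [([0.5197, -0.3859, 0.0363], 0.7), ([0.4525, 0.5852, -0.0036], 0.66)]
side pin_nose [([0.5331, -0.32, 0.0365], 0.56)]
side rest [([0.5259, -0.3372, -0.0023], 0.68)]
side brush_a_mid [([0.3843, 0.3628, -0.0002], 0.67), ([0.4706, -0.3526, 0.0343], 0.64)]
side brush_b_mid [([0.578, -0.3764, 0.0331], 0.6)]
side panel [([0.6582, 0.223, 0.0313], 0.58)]
side bowl [([0.3839, 0.365, 0.0002], 0.63), ([0.5766, -0.3764, 0.0308], 0.46)]
side squeeze [([0.6308, -0.4477, -0.0037], 0.91)]
side jar [([0.4214, -0.1142, 0.0025], 0.91), ([0.6339, 0.0417, 0.2194], 0.3)]
side lacquer_box [([0.4538, 0.5836, -0.004], 0.91)]
top board [([0.5527, 0.2115, -0.0004], 0.78)]
top yoke [([0.5978, 0.0287, 0.0634], 0.7)]
top handle [([0.5516, 0.0429, 0.2868], 0.64)]
top eye [([0.6362, 0.0415, 0.2223], 0.64)]
top pin_grip [([0.522, -0.3818, 0.0308], 0.6
[... 353 characters left out ...]
owl [([0.3809, 0.3625, 0.0002], 0.79)]
top squeeze [([0.6329, -0.4474, -0.0027], 0.82), ([0.6584, 0.2231, 0.0284], 0.5)]
top jar [([0.4221, -0.1112, 0.0014], 0.67)]
top lacquer_box [([0.4493, 0.5845, 0.0036], 0.55)]
{'clock': 1.5, 'qpos': array([-1.357 ,  0.2759,  1.5049, -0.    ,  1.3607, -0.121 ]), 'qd': array([-0.001 ,  0.0003, -0.    , -0.0008, -0.0007,  0.0002]), 'effort': array([  0.0001, -41.6657, -24.6094,  -0.0001,   0.0003,   0.    ]), 'position': array([ 0.1889, -0.5431,  0.2313]), 'ee_rot': array([ 0.0001,  0.986 ,  0.1666, -0.    ]), 'contact_force': array([ 0.2971, -0.0222, -0.1834]), 'moment': array([0.0229, 0.0089, 0.0115]), 'gripper_force': 0.0, 'width': 0.08525404812152101}
```

View pics/a_side.png

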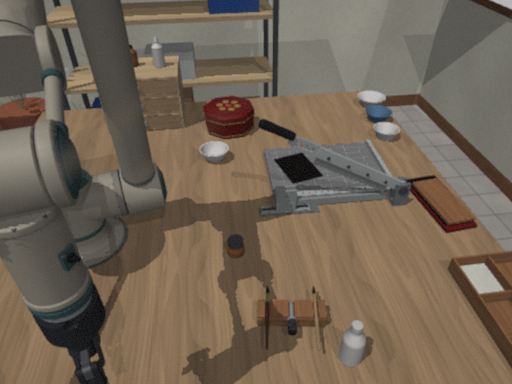

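View pics/a_top.png

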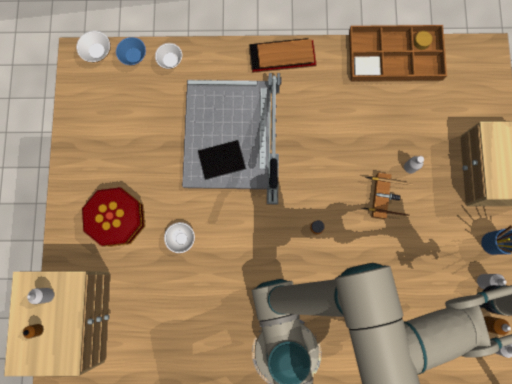

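The side view shows the trimmer with its arm raised (black handle about (277,130), yoke about (290,200)) and the rest at (290,312) with the pin in the middle groove and its knob at (292,325). The top view agrees (handle (273,178), knob about (395,197)), and the network points fit the stated geometry. Next I'll refine the yaws from the depth images.

```bash
cat > h.py <<'E'
from rig import manip
import numpy as np, cv2
from scipy.spatial.transform import Rotation as Ro
np.set_printoptions(precision=4,suppress=True)
def cloud(c):
    d=manip.get_image(c); z=d["z_map"]; v,u=np.nonzero(z>0); zz=z[v,u]
    p=np.c_[(u-d["cx"])/d["fx"]*zz,(v-d["cy"])/d["fy"]*zz,zz,np.ones(len(zz))]
    return (p@np.linalg.inv(d["world_to_cam"]).T)[:,:3], d["image"][v,u]
def box(p,lo,hi): return np.all((p>lo)&(p<hi),axis=1)
def delta(pos,yaw_deg):
    s=manip.get_state(); w,x,y,z=s["ee_rot"]; R=Ro.from_quat([x,y,z,w])
    t=np.radians(yaw_deg); T=np.array([[np.cos(t),np.sin(t),0],[np.sin(t),-np.cos(t),0],[0,0,-1]])
    print("pos",s["position"],"yaw",np.degrees(np.arctan2(*R.as_matrix()[[1,0],[0,0]])))
    print("delta",R.inv().apply(np.array(pos)-s["position"])/.4,"turn",np.degrees((R.inv()*Ro.from_matrix(T)).as_rotvec())/30)
E
python3 - <<'E'
from h import *
for c in ("top","side"):
    P,I=cloud(c)
    for n,lo,hi in (("board",[.5,.06,.022],[1.,.4,.033]),("rest",[.42,-.45,.036],[.63,-.25,.045])):
        p=P[box(P,lo,hi)]; r=cv2.minAreaRect(p[:,:2].astype(np.float32)*1000); print(c,n,len(p),r, p[:,2].mean())
    p=P[box(P,[.5,-.45,.042],[.55,-.27,.06])];print(c,"collar/knob high",len(p),p.mean(0) if len(p) else 0)
    p=P[box(P,[.50,-.41,.02],[.545,-.36,.06])];print(c,"knob",len(p),p.mean(0), np.percentile(p,[2,98],axis=0))
    # handle top
    p=P[box(P,[.45,.0,.2],[.7,.09,.36])];print(c,"arm",len(p)); q=p-p.mean(0); print(p.mean(0),np.linalg.svd(q,full_matrices=0)[2][0])
    p=P[box(P,[.56,.015,.05],[.66,.065,.095])];print(c,"yoke",len(p),np.percentile(p,[2,50,98],axis=0))
delta([.556,.042,.33],90)
E
```

```text
top board 6495 ((776.63818359375, 208.92385864257812), (294.0963134765625, 446.0353698730469), 89.63494110107422) 0.027637619917165762
top rest 556 ((537.9296875, -361.36663818359375), (160.81259155273438, 190.9185028076172), 83.79499053955078) 0.04006838877246687
top collar/knob high 67 [ 0.5232 -0.3604  0.0448]
top knob 77 [ 0.5186 -0.3778  0.0413] [[ 0.5063 -0.3982  0.0303]
 [ 0.5419 -0.3603  0.0515]]
top arm 337
[0.5757 0.0403 0.2794] [-0.8713  0.0246  0.49  ]
top yoke 8 [[0.5849 0.0526 0.0775]
 [0.596  0.0527 0.0862]
 [0.608  0.0528 0.0889]]
side board 2729 ((748.7803955078125, 208.2830047607422), (301.726318359375, 382.2052917480469), 88.61634063720703) 0.02903695982665568
side rest 1506 ((534.1168212890625, -357.9979248046875), (160.89974975585938, 177.88780212402344), 80.77256774902344) 0.039998870354172066
side collar/knob high 149 [ 0.5199 -0.3696  0.0439]
side knob 199 [ 0.5218 -0.3803  0.0403] [[ 0.5088 -0.3992  0.0224]
 [ 0.5432 -0.3605  0.0472]]
side arm 789
[0.5978 0.036  0.2571] [ 0.8377  0.0135 -0.5459]
side yoke 273 [[0.5605 0.0241 0.0517]
 [0.5864 0.0287 0.0786]
 [0.6111 0.0557 0.0886]]
pos [ 0.189  -0.5431  0.2313] yaw 19.181561436144232
delta [ 1.3473 -1.0801 -0.2468] turn [ 0.0003  0.0002 -2.3606]
```

{"method": "carry_out", "body": {
  "delta_pos": [
    [0.7,-0.56,-0.27],
    [0.7,-0.56,-0.27],
    [0.7,-0.56,-0.27],
    [0.7,-0.56,-0.27],
    [0.7,-0.56,-0.27],
    [0.7,-0.56,-0.27],
    [0.7,-0.56,-0.27],
    [0.7,-0.56,-0.27],
    [0.7,-0.56,-0.27]
  ],
  "turn": [
    [0,0,-1],
    [0,0,-1],
    [0,0,-1],
    [0,0,-1],
    [0,0,-1],
    [0,0,-1],
    [0,0,-1],
    [0,0,-1],
    [0,0,-1]
  ],
  "claw": [1,1,1,1,1,1,1,1,1],
  "force": 60
}}

```text
clock: 2.5
position: [0.3814, -0.2373, 0.3409]
ee_rot: [0.001, 0.908, 0.418, 0.001]
contact_force: [-0.2, 0.0, 0.4]
width: 0.0
gripper_force: 0.0
```

```bash
python3 -c "
from h import *
delta([.556,.042,.33],90)"
```

```text
pos [ 0.3814 -0.2373  0.3409] yaw 49.46660811189917
delta [ 0.8142 -0.1221  0.0277] turn [ 0.0067 -0.0001 -1.3511]
```

{"method": "carry_out", "body": {
  "delta_pos": [
    [0.814,-0.122,0.02],
    [0.814,-0.122,0.02],
    [0.814,-0.122,0.02],
    [0.814,-0.122,0.02],
    [0.814,-0.122,0.02],
    [0.814,-0.122,0.02],
    [0.814,-0.122,0.02],
    [0.814,-0.122,0.02],
    [0.814,-0.122,0.02]
  ],
  "turn": [
    [0,0,-1],
    [0,0,-1],
    [0,0,-1],
    [0,0,-1],
    [0,0,-1],
    [0,0,-1],
    [0,0,-1],
    [0,0,-1],
    [0,0,-1]
  ],
  "claw": [1,1,1,1,1,1,1,1,1]
}}

```text
clock: 3.4
position: [0.5556, 0.0379, 0.3303]
ee_rot: [-0.0, 0.771, 0.637, -0.001]
contact_force: [-0.8, -0.2, -0.2]
width: 0.0002
gripper_force: 0.0
```

{"method": "carry_out", "body": {
  "delta_pos": [
    [0,0,0],
    [0,0,0],
    [0,0,0]
  ],
  "turn": [
    [0,0,-0.35],
    [0,0,-0.35],
    [0,0,-0.35]
  ],
  "claw": [1,1,1]
}}

```text
clock: 3.7
position: [0.555, 0.0367, 0.3314]
ee_rot: [0.0, 0.71, 0.704, -0.0]
contact_force: [-0.0, -0.3, -0.1]
width: 0.0
gripper_force: 0.0
```

```bash
python3 -c "
from h import *
delta([.556,.042,.30],90)"
```

```text
pos [0.555  0.0367 0.3314] yaw 89.52541001264609
delta [0.0134 0.0024 0.0784] turn [-0.0006  0.0021 -0.0158]
```

{"method": "carry_out", "body": {
  "delta_pos": [
    [0.01,0.005,0.085],
    [0.01,-0.015,0.134],
    [0.01,-0.04,0.184],
    [0.01,-0.064,0.234],
    [0.01,-0.084,0.286],
    [0.01,-0.102,0.339],
    [0.01,-0.118,0.392],
    [0.01,-0.131,0.447],
    [0.01,-0.141,0.501],
    [0.01,-0.144,0.53],
    [0.01,-0.148,0.557]
  ],
  "turn": [
    [0,0,0],
    [0,0,0],
    [0,0,0],
    [0,0,0],
    [0,0,0],
    [0,0,0],
    [0,0,0],
    [0,0,0],
    [0,0,0],
    [0,0,0],
    [0,0,0]
  ],
  "claw": [1,1,1,1,1,1,1,1,1,1,1]
}}

```text
clock: 4.8
position: [0.4963, 0.0421, 0.1082]
ee_rot: [0.0, 0.71, 0.705, -0.0]
contact_force: [-0.6, -0.2, 0.4]
width: 0.0001
gripper_force: 0.2
```

```bash
python3 -c "
from h import *
for c in ('side','top'):
  manip.get_image(c);print([(r['point'],r['score']) for r in manip.place_of(c,'handle')[:2]])
delta([.494,.041,.0865],90)"
```

```text
[([0.4948, 0.042, 0.0906], 0.9)]
[]
pos [0.497  0.0428 0.1088] yaw 89.6519399732114
delta [-0.0045 -0.0075  0.0559] turn [ 0.0016  0.0005 -0.0116]
```

{"method": "carry_out", "body": {
  "delta_pos": [
    [0,-0.002,0.015],
    [0,-0.004,0.03],
    [0,-0.006,0.045],
    [0,-0.007,0.055],
    [0,-0.007,0.058],
    [0,-0.007,0.058]
  ],
  "turn": [
    [0,0,0],
    [0,0,0],
    [0,0,0],
    [0,0,0],
    [0,0,0],
    [0,0,0]
  ],
  "claw": [1,1,1,1,1,1]
}}

```text
clock: 5.6
position: [0.4938, 0.0431, 0.086]
ee_rot: [0.0, 0.709, 0.705, 0.0]
contact_force: [-0.9, 0.5, 7.5]
width: -0.0002
gripper_force: 3.9
```

{"method": "carry_out", "body": {
  "delta_pos": [
    [0,0,0.002],
    [0,0,0.003],
    [0,0,0.003],
    [0,0,0.003]
  ],
  "turn": [
    [0,0,0],
    [0,0,0],
    [0,0,0],
    [0,0,0]
  ],
  "claw": [1,1,1,1]
}}

```text
clock: 6.0
position: [0.4938, 0.0432, 0.0858]
ee_rot: [0.0, 0.709, 0.705, 0.0]
contact_force: [-3.2, 0.2, 16.6]
width: 0.0002
gripper_force: 7.7
```

{"method": "carry_out", "body": {
  "delta_pos": [
    [0,0,-0.1],
    [0,0,-0.2],
    [-0.1,0,-0.3],
    [-0.2,0,-0.35],
    [-0.3,0,-0.35],
    [-0.42,0,-0.35],
    [-0.54,0,-0.35],
    [-0.66,0.0,-0.35],
    [-0.78,0.0,-0.35],
    [-0.9,0.03,-0.35],
    [-1,0.05,-0.35],
    [-1,0.05,-0.35]
  ],
  "turn": [
    [0,0,0],
    [0,0,0],
    [0,0,0],
    [0,0,0],
    [0,0,0],
    [0,0,0],
    [0,0,0],
    [0,0,0],
    [0,0,0.3],
    [0,0,0.3],
    [0,0,0.3],
    [0,0,0.3]
  ],
  "claw": [1,1,1,1,1,1,0,0,0,0,0,0]
}}

```text
clock: 7.2
position: [0.5116, -0.3623, 0.2222]
ee_rot: [0.0, 0.764, 0.646, -0.001]
contact_force: [-0.5, 0.4, -0.3]
width: 0.0427
gripper_force: 0.0
```

```bash
python3 - <<'E'
from h import *
print(manip.get_state()["width"])
for c in ('side','top'):
  P,I=cloud(c)
  for q in ('handle','yoke','eye','pin_grip','pin_nose','board','rest'):
    print(c,q,[(np.round(r['point'],4),round(r['score'],2)) for r in manip.place_of(c,q)[:1]])
  np.save(f'/tmp/P_{c}.npy',P)
  # rest wood top, excluding outside: edges
  p=P[box(P,[.44,-.37,.037],[.62,-.30,.0425])]; r=cv2.minAreaRect(p[:,:2].astype(np.float32)*1000); print(c,'rest',r)
  p=P[box(P,[.5,-.42,.015],[.545,-.36,.06])];print('knob',len(p)); 
  for y in np.arange(-.41,-.355,.008):
     s=p[abs(p[:,1]-y)<.004]
     if len(s): print(round(y,3),len(s),np.percentile(s[:,0],[5,50,95]),s[:,2].max())
  p=P[box(P,[.54,.0,.07],[.67,.07,.1])];print('yoke',len(p))
  for y in np.arange(.014,.066,.004):
     s=p[abs(p[:,1]-y)<.002]
     if len(s): print(round(y,3),len(s),s[:,0].min(),s[:,0].max(),s[:,2].max())
delta([.5205,-.383,.12],80)
E
python3 look.py b; python3 -c "
import cv2
a=cv2.imread('pics/b_side.png')[170:225,255:330];b=cv2.imread('pics/b_top.png')[55:205,245:305]
a=cv2.resize(a,None,fx=8,fy=8,interpolation=2);cv2.imwrite('pics/b1.png',a)"
```

```text
0.04268808526928305
side handle [(array([0.4944, 0.0437, 0.0708]), 0.75)]
side yoke []
side eye []
side pin_grip [(array([ 0.519 , -0.3885,  0.0338]), 0.71)]
side pin_nose [(array([ 0.5305, -0.3184,  0.0392]), 0.52)]
side board [(array([ 0.5544,  0.2088, -0.0017]), 0.57)]
side rest [(array([ 0.5267, -0.337 , -0.0005]), 0.88)]
side rest ((526.1544799804688, -335.6396484375), (68.18040466308594, 160.2752227783203), 89.98680114746094)
knob 207
-0.402 19 [0.5112 0.5177 0.5243] 0.04542791378722166
-0.394 44 [0.5082 0.5163 0.5252] 0.04643257176360682
-0.386 31 [0.5095 0.5173 0.5272] 0.04755556705217856
-0.378 32 [0.5106 0.5195 0.5283] 0.04803806468598504
-0.37 26 [0.5119 0.521  0.5299] 0.04784781504697555
-0.362 55 [0.5147 0.5369 0.5437] 0.047071530149255913
yoke 0
top handle [(array([0.4953, 0.0409, 0.0757]), 0.56)]
top yoke [(array([0.5979, 0.0292, 0.0628]), 0.75)]
top eye [(array([0.596 , 0.04  , 0.0573]), 0.66)]
top pin_grip [(array([ 0.5216, -0.3827,  0.029 ]), 0.42)]
top pin_nose [(array([ 0.5294, -0.3132,  0.0324]), 0.42)]
top board [(array([0.5573, 0.2077, 0.0008]), 0.71)]
top rest
[... 323 characters left out ...]
62 7 [0.532  0.5389 0.5439] 0.03992213775439457
yoke 201
0.026 17 0.5499465827015944 0.608319964872363 0.09242918289939595
0.03 18 0.5513378500584227 0.6082588427056722 0.08979037937559631
0.034 52 0.5405490050803379 0.6649684147428123 0.09421677826810382
0.038 38 0.5417863751269378 0.6657023075421833 0.09050787903818369
0.042 37 0.5440465422901953 0.6697797766542096 0.09032300798748705
0.046 2 0.5404084130903644 0.5424165100953682 0.08730347971859209
0.05 19 0.5402352642398811 0.6100032958411352 0.09136906735594574
0.054 18 0.5506483521914782 0.6081786763497292 0.09287861560469501
pos [ 0.5115 -0.3569  0.2242] yaw 80.68884402656947
delta [-0.0606  0.0327  0.2605] turn [0.0002 0.0003 0.023 ]
```

View pics/b1.png

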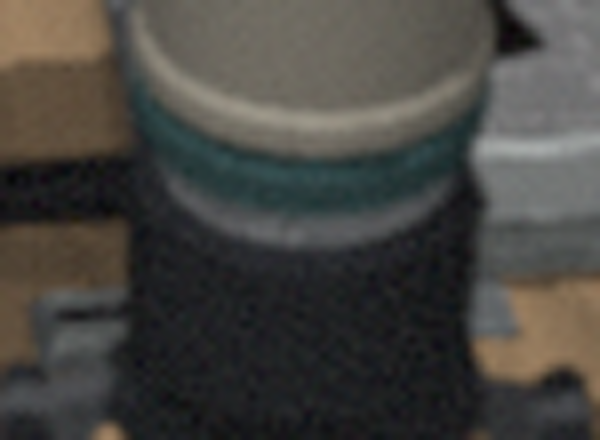

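The side view is blocked by the robot's own wrist (it fills columns 130–490 of the crop), so I'll check the yoke again later. The pin pose is consistent with the rest: grip at about (0.519, -0.384), yaw about 80.5°. I'll descend and grip it.

{"method": "carry_out", "body": {
  "delta_pos": [
    [-0.064,0.03,0.1],
    [-0.064,0.03,0.2],
    [-0.064,0.03,0.3],
    [-0.064,0.03,0.38],
    [-0.064,0.03,0.43],
    [-0.064,0.03,0.47],
    [-0.064,0.03,0.5],
    [-0.064,0.03,0.521],
    [-0.064,0.03,0.521]
  ],
  "turn": [
    [0,0,0],
    [0,0,0],
    [0,0,0],
    [0,0,0],
    [0,0,0],
    [0,0,0],
    [0,0,0],
    [0,0,0],
    [0,0,0]
  ],
  "claw": [0,0,0,0,0,0,0,0,0]
}}

```text
clock: 9.0
position: [0.5188, -0.3839, 0.0148]
ee_rot: [-0.001, 0.762, 0.647, -0.0]
contact_force: [0.3, -0.1, 0.0]
width: 0.0427
gripper_force: 0.0
```

Run:
```python
from h import *
delta([.519,-.384,.0155],80.7)
for n in ("side",):
    d=manip.get_image(n); W=d["world_to_cam"]
    p=W@np.array([.52,-.37,.04,1]); u,v=int(d["fx"]*p[0]/p[2]+d["cx"]),int(d["fy"]*p[1]/p[2]+d["cy"]);print(u,v)
    a=d["image"][v-40:v+40,u-50:u+50,::-1]; b=d["image"][175:225,255:325,::-1]
    cv2.imwrite("pics/c.png",np.vstack([cv2.resize(a,(500,300),interpolation=2)[:,:,:],cv2.resize(b,(500,300),interpolation=2)]))
```

```text
pos [ 0.5188 -0.3839  0.0148] yaw 80.6792416958846
delta [-0.0002  0.0007 -0.0019] turn [-0.0028 -0.0017 -0.0007]
291 319
```

View pics/c.png

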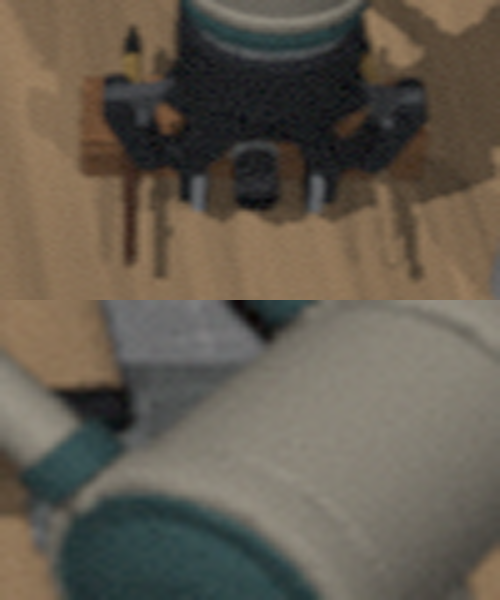

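The fingers straddle the knob (crop: knob (255,175), pads at columns 200 and 315), clear of the brushes and centred. Gripping.

{"method": "carry_out", "body": {
  "delta_pos": [
    [0,0,0],
    [0,0,0],
    [0,0,0],
    [0,0,0],
    [0,0,0]
  ],
  "turn": [
    [0,0,0],
    [0,0,0],
    [0,0,0],
    [0,0,0],
    [0,0,0]
  ],
  "claw": [0.6,0.8,1,1,1],
  "force": 70
}}

```text
clock: 9.55
position: [0.5199, -0.3848, 0.0166]
ee_rot: [0.001, 0.762, 0.647, 0.0]
contact_force: [0.9, -2.2, 4.2]
width: 0.0177
gripper_force: 68.2
```

{"method": "carry_out", "body": {
  "delta_pos": [
    [0,0,-0.03],
    [0,0,-0.08],
    [0,0,-0.15],
    [0,0,-0.22],
    [0,0,-0.22]
  ],
  "turn": [
    [0,0,0],
    [0,0,0],
    [0,0,0],
    [0,0,0],
    [0,0,0]
  ],
  "claw": [1,1,1,1,1]
}}

```text
clock: 10.05
position: [0.5211, -0.386, 0.1083]
ee_rot: [0.004, 0.762, 0.647, 0.0]
contact_force: [0.3, -0.1, 0.4]
width: 0.018
gripper_force: 68.3
```

Run:
```python
from h import *
delta([.58,-.12,.13],89.5)
```

```text
pos [ 0.5211 -0.386   0.1083] yaw 80.68891968264394
delta [ 0.6797  0.0382 -0.0571] turn [ 0.0119  0.0097 -0.2937]
```

{"method": "carry_out", "body": {
  "delta_pos": [
    [0.12,0.005,-0.05],
    [0.24,0.01,-0.08],
    [0.36,0.02,-0.1],
    [0.45,0.03,-0.1],
    [0.45,0.03,-0.1]
  ],
  "turn": [
    [0,0,-0.1],
    [0,0,-0.2],
    [0,0,-0.29],
    [0,0,-0.29],
    [0,0,-0.29]
  ],
  "claw": [1,1,1,1,1]
}}

```text
clock: 10.55
position: [0.56, -0.2033, 0.1432]
ee_rot: [-0.002, 0.709, 0.705, 0.001]
contact_force: [-0.0, -0.8, -0.5]
width: 0.0181
gripper_force: 68.3
```

Run:
```python
from h import *
delta([.58,-.12,.13],89.5)
d=manip.get_image("top");e=manip.get_image("side")
P,I=cloud("top")
# arm line & board edges
p=P[box(P,[.62,.02,.045],[.9,.06,.12])]
for x in np.arange(.63,.9,.03):
    s=p[abs(p[:,0]-x)<.015]
    if len(s): print(round(x,2),len(s),s[:,1].min(),s[:,1].mean(),s[:,1].max(),s[:,2].max())
p=P[box(P,[.54,.25,.02],[.97,.40,.035])]
E=[(x,p[abs(p[:,0]-x)<.01][:,1].max()) for x in np.arange(.57,.94,.02)]
print("left edge slope",np.polyfit(*np.array(E).T,1))
p=P[box(P,[.5,.07,.02],[.6,.35,.035])]
E=[(y,p[abs(p[:,1]-y)<.008][:,0].min()) for y in np.arange(.08,.345,.015)]
print("near edge slope",np.polyfit(*np.array(E).T,1))
for q in ("pin_grip","pin_nose","yoke"):
  for c in ("top","side"): print(q,c,[(np.round(r['point'],4),round(r['score'],2)) for r in manip.place_of(c,q)[:1]])
# side initial overlay
a=cv2.imread("pics/a_side.png"); W=e["world_to_cam"]; print("side cam at",np.linalg.inv(W)[:3,3])
def pr(x,y,z):
    q=W@np.array([x,y,z,1]); return e["fx"]*q[0]/q[2]+e["cx"],e["fy"]*q[1]/q[2]+e["cy"]
u0,v0=255,165; S=8
c=cv2.resize(a[v0:v0+60,u0:u0+70],None,fx=S,fy=S,interpolation=2)
for xc,col in ((.580,(0,0,255)),(.595,(0,255,0))):
    pts=[pr(xc+dx,.027,z) for dx,z in ((-.03,.05),(-.03,.086),(.03,.086),(.03,.05))]
    pts=np.int32([[(u-u0+.5)*S,(v-v0+.5)*S] for u,v in pts]); cv2.polylines(c,[pts],False,col,1)
    u,v=pr(xc,.027,.064); cv2.circle(c,(int((u-u0+.5)*S),int((v-v0+.5)*S)),9,col,1)
cv2.imwrite("pics/d.png",c)
```

```text
pos [ 0.56   -0.2033  0.1432] yaw 89.65130584273834
delta [0.2084 0.0488 0.0335] turn [-0.003  -0.0062  0.005 ]
0.63 22 0.03518170746496396 0.03911486135425898 0.04527856888490229 0.08472723274201166
0.66 35 0.030932644377922498 0.03923376361034674 0.04522119839427572 0.087134732992449
0.69 33 0.03448637724738933 0.03986720238461111 0.0449082147043071 0.08145634132834778
0.72 32 0.030604662057783488 0.038692795133876065 0.044676181657697385 0.08657150334601549
0.75 26 0.03051865302933079 0.03744772024680933 0.044451528404655466 0.08376112655975954
0.78 24 0.030205643640768446 0.034681119020197416 0.040510304342531805 0.08539825914579868
0.81 33 0.029890036306786886 0.03562827001315906 0.040417412048287735 0.09089433593918139
0.84 33 0.02957045663984739 0.034936629231043015 0.04019117000583015 0.0828110047134969
0.87 35 0.025536507438972858 0.03391586646443456 0.03995462361308448 0.08374322715749916
0.9 16 0.029246463267040793 0.03450367832572997 0.03966938531624127 0.08180986951149705
left edge slope [-0.0204  0.3677]
near edge slope [0.025  0.5503]
pin_grip top []
pin_grip side [(array([ 0.5636, -0.2061,  0.1599]), 0.53)]
pin_nose top [(array([0.3838, 0.3615, 0.0025]), 0.53)]
pin_nose side []
yoke top [(array([0.5948, 0.0271, 0.0647]), 0.68)]
yoke side [(array([0.5934, 0.0271, 0.065 ]), 0.85)]
side cam at [ 0.3885 -0.8816  0.8147]
```

View pics/d.png

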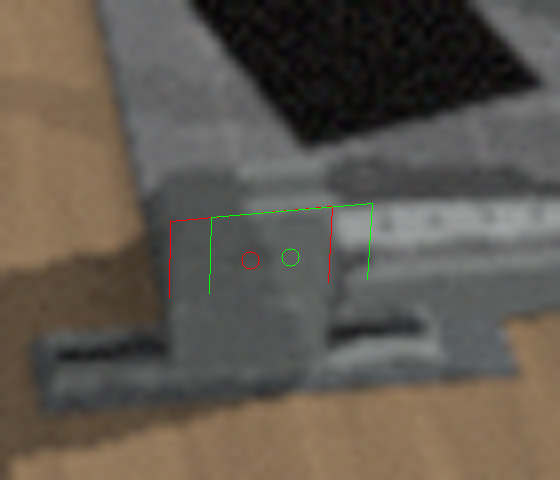

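The red outline (holes at x≈0.580) fits the outer ear (crop columns 168–328, top edge about row 215), so the yoke sits near -15 mm with its holes at x≈0.579. The blade arm's line and the board's edges give a board yaw of about -1.2°, so the pin yaw should be 88.8°.

```bash
python3 -c "
from h import *
delta([.579,-.085,.10],88.8)"
```

```text
pos [ 0.5598 -0.2095  0.1434] yaw 89.29167237233942
delta [0.3119 0.0441 0.1085] turn [-0.0009 -0.0001  0.0164]
```

{"method": "carry_out", "body": {
  "delta_pos": [
    [0.1,0.015,0.03],
    [0.2,0.03,0.07],
    [0.28,0.044,0.1],
    [0.312,0.044,0.108],
    [0.312,0.044,0.108],
    [0.312,0.044,0.108]
  ],
  "turn": [
    [0,0,0.016],
    [0,0,0.016],
    [0,0,0.016],
    [0,0,0.016],
    [0,0,0.016],
    [0,0,0.016]
  ],
  "claw": [1,1,1,1,1,1],
  "force": 100
}}

```text
clock: 11.6
position: [0.5795, -0.0851, 0.101]
ee_rot: [0.001, 0.714, 0.7, -0.0]
contact_force: [-0.7, 0.6, -1.0]
width: 0.0172
gripper_force: 97.3
```

Run:
```python
from h import *
delta([.579,-.078,.045],88.8)
d=manip.get_image("side"); W=d["world_to_cam"]
def pr(x,y,z):
    q=W@np.array([x,y,z,1]); return d["fx"]*q[0]/q[2]+d["cx"],d["fy"]*q[1]/q[2]+d["cy"]
s=manip.get_state()["position"]; x,y,z=s+[0,0,.0185]
u,v=pr(x,y+.04,z); u0,v0,S=int(u)-30,int(v)-30,9
c=cv2.resize(d["image"][v0:v0+60,u0:u0+70,::-1],None,fx=S,fy=S,interpolation=2)
for r in (-.005,.005):
    pts=np.int32([[(a-u0+.5)*S,(b-v0+.5)*S] for a,b in (pr(x,y+.02,z+r),pr(x,y+.056,z+r),pr(x,y+.066,z+r*.6))]); cv2.polylines(c,[pts],False,(0,0,255),1)
cv2.imwrite("pics/e.png",c)
```

```text
pos [ 0.5795 -0.0851  0.101 ] yaw 88.90913930538574
delta [ 0.0179 -0.0018  0.1399] turn [0.0018 0.0026 0.0036]
```

View pics/e.png

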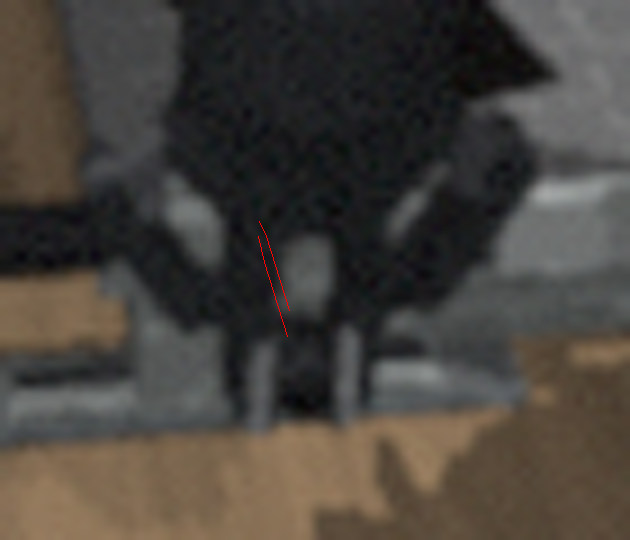

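Run:
```python
from h import *
for c in ("side","top"):
    P,I=cloud(c)
    m=box(P,[.545,-.11,.08],[.615,.01,.14]); p=P[m]; i=I[m]
    print(c,len(p))
    for y in np.arange(-.105,.01,.006):
        s=abs(p[:,1]-y)<.003
        # bright-ish grey vs dark
        g=s&(i.max(1)>75)
        if s.any(): print(round(y,3),s.sum(),g.sum(), (np.median(p[g],0),p[g].min(0),p[g].max(0)) if g.any() else "", p[s][:,2].max())
```

```text
side 193
-0.099 52 14 (array([ 0.5906, -0.0974,  0.1196]), array([ 0.5641, -0.0989,  0.1069]), array([ 0.594 , -0.0962,  0.1397])) 0.13967034216808494
-0.093 84 25 (array([ 0.5672, -0.0946,  0.1218]), array([ 0.5641, -0.0958,  0.1055]), array([ 0.5941, -0.0916,  0.1372])) 0.13993325811013635
-0.087 23 0  0.13853944990290845
-0.081 11 0  0.13941511636854398
-0.075 11 0  0.13781082800246947
-0.069 6 2 (array([ 0.5843, -0.067 ,  0.1289]), array([ 0.5831, -0.0679,  0.1283]), array([ 0.5854, -0.0661,  0.1296])) 0.13108952759322967
-0.063 3 1 (array([ 0.5808, -0.0636,  0.1301]), array([ 0.5808, -0.0636,  0.1301]), array([ 0.5808, -0.0636,  0.1301])) 0.13005371939047872
-0.057 1 0  0.12565950283963767
-0.051 2 1 (array([ 0.5835, -0.0517,  0.1236]), array([ 0.5835, -0.0517,  0.1236]), array([ 0.5835, -0.0517,  0.1236])) 0.1254591450435666
top 26
-0.081 2 0  0.11198086538680507
-0.075 2 1 (array([ 0.5627, -0.0762,  0.1191]), array([ 0.5627, -0.0762,  0.1191]), array([ 0.5627, -0.0762,  0.1191])) 0.11910586750284757
-0.069 3 2 (array([ 0.5709, -0.068 ,  0.121 ]), array([ 0.57  , -0.0699,  0.117 ]), array([ 0.5718, -0.066 ,  0.125 ])) 0.1249501367388215
-0.063 6 5 (array([ 0.5736, -0.063 ,  0.1225]), array([ 0.5682, -0.0659,  0.1161]), array([ 0.5789, -0.0601,  0.1257])) 0.12812426023083123
-0.057 5 5 (array([ 0.5756, -0.0565,  0.1237]), array([ 0.5729, -0.0596,  0.1195]), array([ 0.5787, -0.0563,  0.1246])) 0.12459570084337401
-0.051 3 3 (array([ 0.5758, -0.0531,  0.1221]), array([ 0.5732, -0.0533,  0.1183]), array([ 0.5788, -0.053 ,  0.1239])) 0.12394701630307847
-0.027 1 1 (array([ 0.5775, -0.0262,  0.131 ]), array([ 0.5775, -0.0262,  0.131 ]), array([ 0.5775, -0.0262,  0.131 ])) 0.1310283278526998
-0.021 4 4 (array([ 0.5784, -0.022 ,  0.1189]), array([ 0.5765, -0.0235,  0.1102]), array([ 0.5819, -0.0201,  0.1197])) 0.11969210135551078
```

Depth puts the collar top at z≈0.130 and the shank top at 0.124, so the pin is level and centred in the pads with its tip about 65 mm ahead of the TCP. I'll drop to hole height and approach.

{"method": "carry_out", "body": {
  "delta_pos": [
    [0,-0.001,0.07],
    [0,-0.001,0.13],
    [0.03,-0.001,0.14],
    [0.06,-0.001,0.14],
    [0.08,-0.001,0.14],
    [0.09,-0.001,0.14],
    [0.09,-0.001,0.14],
    [0.09,-0.001,0.14]
  ],
  "turn": [
    [0,0,0.004],
    [0,0,0.004],
    [0,0,0.004],
    [0,0,0.004],
    [0,0,0.004],
    [0,0,0.004],
    [0,0,0.004],
    [0,0,0.004]
  ],
  "claw": [1,1,1,1,1,1,1,1]
}}

```text
clock: 12.55
position: [0.5799, -0.0478, 0.0453]
ee_rot: [0.001, 0.714, 0.7, 0.0]
contact_force: [0.1, -0.2, -1.1]
width: 0.0175
gripper_force: 97.4
```

{"method": "carry_out", "body": {
  "delta_pos": [
    [0.005,0,0],
    [0.01,0,0],
    [0.015,0,0],
    [0.02,0,0],
    [0.025,0,0],
    [0.025,0,0]
  ],
  "turn": [
    [0,0,0],
    [0,0,0],
    [0,0,0],
    [0,0,0],
    [0,0,0],
    [0,0,0]
  ],
  "claw": [1,1,1,1,1,1]
}}

```text
clock: 13.15
position: [0.58, -0.0377, 0.0446]
ee_rot: [0.0, 0.715, 0.7, 0.0]
contact_force: [-0.1, 0.3, 0.5]
width: 0.0176
gripper_force: 97.4
```

{"method": "carry_out", "body": {
  "delta_pos": [
    [0.004,0,0],
    [0.008,0,0],
    [0.008,0,0]
  ],
  "turn": [
    [0,0,0],
    [0,0,0],
    [0,0,0]
  ],
  "claw": [1,1,1]
}}

```text
clock: 13.45
position: [0.5803, -0.0347, 0.0447]
ee_rot: [0.001, 0.715, 0.7, 0.0]
contact_force: [0.8, -0.5, -0.1]
width: 0.0173
gripper_force: 97.4
```

{"method": "carry_out", "body": {
  "delta_pos": [
    [0.003,0,0],
    [0.005,0,0],
    [0.005,0,0]
  ],
  "turn": [
    [0,0,0],
    [0,0,0],
    [0,0,0]
  ],
  "claw": [1,1,1]
}}

```text
clock: 13.75
position: [0.5805, -0.033, 0.0448]
ee_rot: [0.001, 0.715, 0.7, 0.0]
contact_force: [2.7, -2.4, 0.6]
width: 0.017
gripper_force: 97.4
```

{"method": "carry_out", "body": {
  "delta_pos": [
    [0,0.002,0],
    [0,0.004,0],
    [0,0.004,0]
  ],
  "turn": [
    [0,0,0],
    [0,0,0],
    [0,0,0]
  ],
  "claw": [1,1,1]
}}

```text
clock: 14.05
position: [0.5809, -0.0325, 0.0443]
ee_rot: [-0.0, 0.715, 0.7, -0.0]
contact_force: [0.9, -0.9, 1.1]
width: 0.0171
gripper_force: 97.6
```

{"method": "carry_out", "body": {
  "delta_pos": [
    [0.003,0,0],
    [0.005,0,0],
    [0.005,0,0]
  ],
  "turn": [
    [0,0,0],
    [0,0,0],
    [0,0,0]
  ],
  "claw": [1,1,1]
}}

```text
clock: 14.35
position: [0.5814, -0.0307, 0.0445]
ee_rot: [0.0, 0.715, 0.7, -0.0]
contact_force: [1.2, -2.1, 1.7]
width: 0.0171
gripper_force: 97.6
```

{"method": "carry_out", "body": {
  "delta_pos": [
    [0,0.003,-0.0005],
    [0.002,0.003,-0.001],
    [0.004,0.003,-0.001],
    [0.006,0.003,-0.001],
    [0.006,0.003,-0.001]
  ],
  "turn": [
    [0,0,0],
    [0,0,0],
    [0,0,0],
    [0,0,0],
    [0,0,0]
  ],
  "claw": [1,1,1,1,1]
}}

```text
clock: 14.85
position: [0.5822, -0.0281, 0.0448]
ee_rot: [-0.0, 0.715, 0.7, -0.0]
contact_force: [-0.5, 0.2, 2.0]
width: 0.017
gripper_force: 97.7
```

{"method": "carry_out", "body": {
  "delta_pos": [
    [0.003,0,0],
    [0.006,0,0],
    [0.009,0,0],
    [0.01,0,0],
    [0.01,0,0]
  ],
  "turn": [
    [0,0,0],
    [0,0,0],
    [0,0,0],
    [0,0,0],
    [0,0,0]
  ],
  "claw": [1,1,1,1,1]
}}

```text
clock: 15.35
position: [0.5826, -0.0244, 0.0449]
ee_rot: [0.0, 0.715, 0.7, -0.0]
contact_force: [-0.7, -1.6, 1.3]
width: 0.0174
gripper_force: 97.8
```

{"method": "carry_out", "body": {
  "delta_pos": [
    [0.003,0,0],
    [0.006,0,0],
    [0.009,0,0],
    [0.01,0,0],
    [0.01,0,0]
  ],
  "turn": [
    [0,0,0],
    [0,0,0],
    [0,0,0],
    [0,0,0],
    [0,0,0]
  ],
  "claw": [1,1,1,1,1]
}}

```text
clock: 15.85
position: [0.5826, -0.0221, 0.045]
ee_rot: [0.001, 0.714, 0.7, -0.001]
contact_force: [-2.0, -7.1, 0.6]
width: 0.0174
gripper_force: 97.9
```

{"method": "carry_out", "body": {
  "delta_pos": [
    [0.002,-0.001,0],
    [0.004,-0.001,0],
    [0.006,-0.001,0],
    [0.006,-0.001,0]
  ],
  "turn": [
    [0,0,0],
    [0,0,0],
    [0,0,0],
    [0,0,0]
  ],
  "claw": [1,1,1,1]
}}

```text
clock: 16.25
position: [0.5826, -0.021, 0.0451]
ee_rot: [0.002, 0.714, 0.7, -0.002]
contact_force: [-2.0, -10.8, 2.1]
width: 0.0175
gripper_force: 97.9
```

{"method": "carry_out", "body": {
  "delta_pos": [
    [0,0,-0.001],
    [0.001,-0.001,-0.002],
    [0.003,-0.001,-0.002],
    [0.003,-0.001,-0.002]
  ],
  "turn": [
    [0,0,0],
    [0,0,0],
    [0,0,0],
    [0,0,0]
  ],
  "claw": [1,1,1,1]
}}

```text
clock: 16.65
position: [0.5823, -0.0188, 0.0455]
ee_rot: [0.001, 0.714, 0.7, -0.001]
contact_force: [-0.3, -7.0, -1.6]
width: 0.0173
gripper_force: 97.5
```

Run:
```python
from h import *
s=manip.get_state();print(s["position"],s["contact_force"],s["moment"])
for c in ("side","top"):
    P,I=cloud(c)
    print(c,[(np.round(r['point'],4),round(r['score'],2)) for q in ("handle","pin_grip","yoke") for r in manip.place_of(c,q)[:1]])
    # knob rear end / collar / ear face
    m=box(P,[.57,-.06,.05],[.595,.04,.09])
    p=P[m]; print(c,len(p))
    for y in np.arange(-.045,.04,.005):
        k=abs(p[:,1]-y)<.0025
        if k.any(): print(round(y,3),k.sum(),np.round(np.median(p[k],0),4),p[k][:,2].max().round(4))
```

```text
[ 0.5823 -0.0188  0.0455] [-0.2544 -6.9793 -1.559 ] [-1.1392  0.044   0.008 ]
side [(array([ 0.4677, -0.3518,  0.0348]), 0.73), (array([ 0.5849, -0.02  ,  0.064 ]), 0.61), (array([0.5953, 0.0261, 0.0668]), 0.65)]
side 117
-0.035 10 [ 0.5804 -0.0333  0.0654] 0.0761
-0.03 44 [ 0.584  -0.0298  0.0669] 0.0883
-0.025 12 [ 0.5781 -0.024   0.0743] 0.0853
-0.02 12 [ 0.589  -0.0197  0.0731] 0.0846
-0.015 8 [ 0.5855 -0.0145  0.0741] 0.0875
-0.01 6 [ 0.5854 -0.0087  0.0729] 0.0744
-0.005 3 [ 0.5865 -0.004   0.07  ] 0.0717
-0.0 7 [ 0.5839 -0.0004  0.0725] 0.0755
0.01 1 [0.5836 0.0115 0.0689] 0.0689
0.015 1 [0.5873 0.0147 0.0659] 0.0659
0.02 2 [0.5848 0.0179 0.0693] 0.071
0.025 7 [0.5921 0.0269 0.0644] 0.0751
0.03 4 [0.5917 0.0303 0.0679] 0.0739
top [(array([0.598 , 0.0275, 0.0645]), 0.86)]
top 18
-0.0 3 [0.5702 0.0013 0.0667] 0.0675
0.005 1 [0.5773 0.0047 0.0667] 0.0667
0.01 5 [0.5806 0.0114 0.0657] 0.0697
0.015 3 [0.5803 0.015  0.0691] 0.0704
0.02 6 [0.5806 0.0203 0.068 ] 0.0765
```

The forces eased once I carried the arm's load, and depth puts the collar at y≈0 with the ear face at y≈0.026. I'll keep easing it in.

{"method": "carry_out", "body": {
  "delta_pos": [
    [0.003,0,0],
    [0.006,0,0],
    [0.009,0,0],
    [0.01,0,0],
    [0.01,0,0]
  ],
  "turn": [
    [0,0,0],
    [0,0,0],
    [0,0,0],
    [0,0,0],
    [0,0,0]
  ],
  "claw": [1,1,1,1,1]
}}

```text
clock: 17.55
position: [0.5824, -0.0148, 0.0455]
ee_rot: [0.001, 0.714, 0.7, -0.001]
contact_force: [-0.7, -6.9, -0.3]
width: 0.0173
gripper_force: 97.5
```

{"method": "carry_out", "body": {
  "delta_pos": [
    [0.003,0,0],
    [0.006,0,0],
    [0.009,0,0],
    [0.012,0,0],
    [0.012,0,0]
  ],
  "turn": [
    [0,0,0],
    [0,0,0],
    [0,0,0],
    [0,0,0],
    [0,0,0]
  ],
  "claw": [1,1,1,1,1]
}}

```text
clock: 18.05
position: [0.5824, -0.0098, 0.0455]
ee_rot: [0.001, 0.714, 0.7, -0.001]
contact_force: [-0.8, -7.4, -1.6]
width: 0.017
gripper_force: 97.5
```

{"method": "carry_out", "body": {
  "delta_pos": [
    [0.003,0,0],
    [0.006,0,0],
    [0.009,0,0],
    [0.012,0,0],
    [0.015,0,0],
    [0.015,0,0]
  ],
  "turn": [
    [0,0,0],
    [0,0,0],
    [0,0,0],
    [0,0,0],
    [0,0,0],
    [0,0,0]
  ],
  "claw": [1,1,1,1,1,1]
}}

```text
clock: 18.65
position: [0.5825, -0.0038, 0.0455]
ee_rot: [0.001, 0.714, 0.7, -0.001]
contact_force: [-1.3, -7.0, 0.3]
width: 0.0176
gripper_force: 97.5
```

{"method": "carry_out", "body": {
  "delta_pos": [
    [0.003,0,0],
    [0.006,0,0],
    [0.009,0,0],
    [0.012,0,0],
    [0.015,0,0],
    [0.015,0,0]
  ],
  "turn": [
    [0,0,0],
    [0,0,0],
    [0,0,0],
    [0,0,0],
    [0,0,0],
    [0,0,0]
  ],
  "claw": [1,1,1,1,1,1]
}}

```text
clock: 19.25
position: [0.5826, 0.0021, 0.0455]
ee_rot: [0.001, 0.714, 0.7, -0.001]
contact_force: [-1.6, -8.0, 0.5]
width: 0.0172
gripper_force: 97.5
```

{"method": "carry_out", "body": {
  "delta_pos": [
    [0.003,-0.0005,0],
    [0.006,-0.001,0],
    [0.007,-0.001,0],
    [0.007,-0.001,0]
  ],
  "turn": [
    [0,0,0],
    [0,0,0],
    [0,0,0],
    [0,0,0]
  ],
  "claw": [1,1,1,1]
}}

```text
clock: 19.65
position: [0.5825, 0.0048, 0.0455]
ee_rot: [0.001, 0.714, 0.7, -0.001]
contact_force: [-0.6, -7.5, -1.8]
width: 0.0173
gripper_force: 97.5
```

{"method": "carry_out", "body": {
  "delta_pos": [
    [0.002,0,0],
    [0.004,0,0],
    [0.004,0,0]
  ],
  "turn": [
    [0,0,0],
    [0,0,0],
    [0,0,0]
  ],
  "claw": [1,1,1]
}}

```text
clock: 19.95
position: [0.5825, 0.0049, 0.0455]
ee_rot: [0.002, 0.714, 0.7, -0.002]
contact_force: [-0.8, -12.6, -0.9]
width: 0.0174
gripper_force: 97.4
```

{"method": "carry_out", "body": {
  "delta_pos": [
    [0.001,0,0],
    [0.002,0,0],
    [0.002,0,0]
  ],
  "turn": [
    [0,0,0],
    [0,0,0],
    [0,0,0]
  ],
  "claw": [1,1,1]
}}

```text
clock: 20.25
position: [0.5825, 0.0049, 0.0455]
ee_rot: [0.003, 0.714, 0.7, -0.003]
contact_force: [-0.4, -14.7, -0.9]
width: 0.017
gripper_force: 97.4
```

Run:
```python
from h import *
for c in ("side","top"):
    d=manip.get_image(c)
    print(c,[(q,np.round(r['point'],4),round(r['score'],2)) for q in ("handle","pin_grip","pin_nose","yoke") for r in manip.place_of(c,q)[:1]])
d=manip.get_image("side");u0,v0=255,165
cv2.imwrite("pics/f.png",cv2.resize(d["image"][v0:v0+60,u0:u0+70,::-1],None,fx=8,fy=8,interpolation=2))
```

```text
side [('handle', array([0.4909, 0.0446, 0.0732]), 0.88), ('pin_grip', array([0.5856, 0.0068, 0.0632]), 0.53), ('yoke', array([0.5912, 0.0237, 0.0655]), 0.56)]
top [('yoke', array([0.5986, 0.029 , 0.0644]), 0.92)]
```

View pics/f.png

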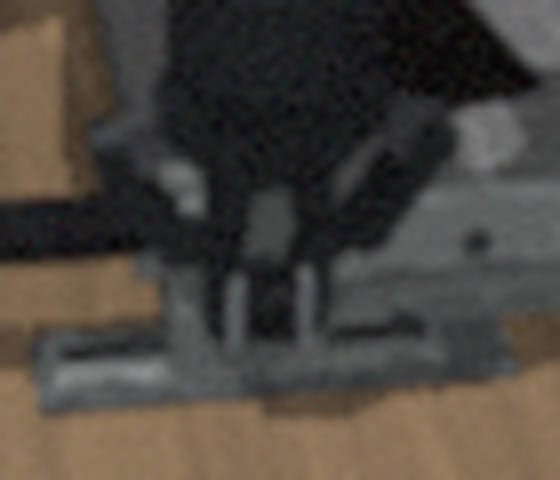

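The crop shows the knob at (270,300) between the pads, hard up against the yoke. The hard stop at 14.7 N with no further motion, and grip y≈0.005 against the face at 0.0255, mean the collar is home. I'll relax the push, release and lift away.

{"method": "carry_out", "body": {
  "delta_pos": [
    [-0.004,0,0],
    [-0.008,0,0],
    [-0.008,0,0],
    [-0.008,0,0],
    [-0.008,0,0],
    [-0.008,0,0],
    [-0.008,0,0],
    [-0.008,0,0]
  ],
  "turn": [
    [0,0,0],
    [0,0,0],
    [0,0,0],
    [0,0,0],
    [0,0,0],
    [0,0,0],
    [0,0,0],
    [0,0,0]
  ],
  "claw": [1,1,1,0.4,0.2,0,0,0]
}}

```text
clock: 21.6
position: [0.5822, 0.0064, 0.0457]
ee_rot: [-0.0, 0.715, 0.7, 0.0]
contact_force: [-1.1, -0.2, -0.6]
width: 0.0428
gripper_force: 0.0
```

{"method": "carry_out", "body": {
  "delta_pos": [
    [0,0,-0.03],
    [0,0,-0.08],
    [0,0,-0.16],
    [0,0,-0.26],
    [0,0,-0.36],
    [-0.1,0,-0.4],
    [-0.2,-0.1,-0.4],
    [-0.3,-0.2,-0.4],
    [-0.4,-0.3,-0.4],
    [-0.5,-0.4,-0.4],
    [-0.6,-0.4,-0.4],
    [-0.6,-0.4,-0.4]
  ],
  "turn": [
    [0,0,0],
    [0,0,0],
    [0,0,0],
    [0,0,0],
    [0,0,0],
    [0,0,0],
    [0,0,0],
    [0,0,0],
    [0,0,0],
    [0,0,0],
    [0,0,0],
    [0,0,0]
  ],
  "claw": [0,0,0,0,0,0,0,0,0,0,0,0]
}}

```text
clock: 22.8
position: [0.4154, -0.2345, 0.2071]
ee_rot: [0.002, 0.716, 0.698, -0.001]
contact_force: [0.7, 0.0, -0.4]
width: 0.0426
gripper_force: 0.0
```

Run:
```python
from h import *
print(manip.get_state()["position"],manip.get_state()["contact_force"])
for c in ("side","top"):
    P,I=cloud(c)
    print(c,[(q,np.round(r['point'],4),round(r['score'],2)) for q in ("handle","pin_grip","pin_nose","yoke","brush_a_mid","brush_b_mid","rest","jar") for r in manip.place_of(c,q)[:1]])
    p=P[box(P,[.565,-.02,.05],[.6,.035,.09])]; print(np.percentile(p[:,1],[1,5]) if len(p) else "")
d=manip.get_image("side");u0,v0=250,165;I=d["image"][:,:,::-1]
cv2.imwrite("pics/g.png",np.vstack([cv2.resize(I[v0:v0+60,u0:u0+90],None,fx=6,fy=6,interpolation=2),cv2.resize(I[270:360,230:365],(540,240))]))
```

```text
[ 0.4154 -0.2345  0.2071] [ 0.6962  0.0387 -0.4199]
side [('handle', array([0.4927, 0.0444, 0.068 ]), 0.81), ('pin_grip', array([0.5857, 0.0033, 0.0652]), 0.58), ('yoke', array([0.5933, 0.0277, 0.065 ]), 0.9), ('brush_a_mid', array([ 0.4704, -0.3515,  0.0338]), 0.76), ('brush_b_mid', array([ 0.5787, -0.3741,  0.0308]), 0.58), ('rest', array([ 0.5257, -0.3382, -0.0023]), 0.65), ('jar', array([ 0.4199, -0.1108,  0.0019]), 0.75)]
[-0.0113 -0.0091]
top [('handle', array([0.4943, 0.042 , 0.0751]), 0.81), ('pin_grip', array([0.5822, 0.0075, 0.0594]), 0.42), ('pin_nose', array([0.3832, 0.3628, 0.0032]), 0.65), ('yoke', array([0.5997, 0.0277, 0.0645]), 0.95), ('brush_b_mid', array([ 0.5752, -0.3671,  0.0319]), 0.43), ('jar', array([ 0.4192, -0.1142,  0.0006]), 0.43)]
[-0.0089 -0.0087]
```

View pics/g.png

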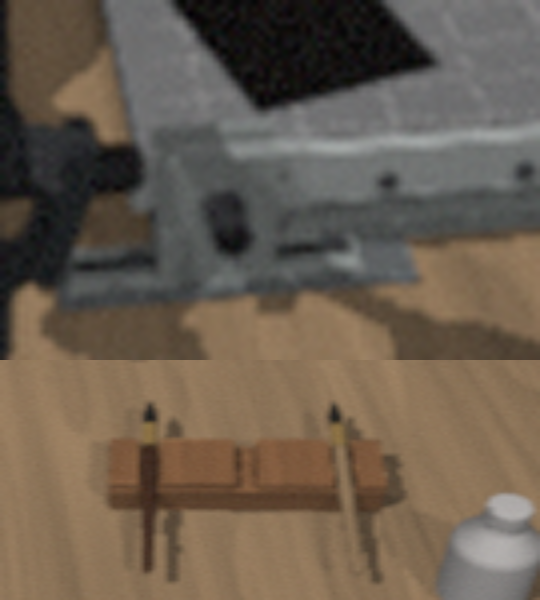

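The pin is home in the yoke (knob at crop (228,222)) with its rear at y≈-0.011, so the collar is at about 0.0255, on the ear face. The blade arm is down and both brushes are still in the rest.

```bash
python3 -c "
from rig import manip
print(manip.sign_off())"
```

```text
the job is handed in; nothing more can be done
None
```

I handed the job in; no verdict came back. The blade arm is down on its stop, and the locking pin is through both ears and the eye with its collar home and let go. Peak push was about 15 N, and in the last pictures the brushes and jar had not moved; I did not re-measure the other items.

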